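# Lay out the analyser's repair kit: every spare part in its own nest

### The arm

A 6-joint arm with a two-finger parallel gripper is mounted at the origin on a cart in front of the work surface, level with it; the furniture and walls round the work are solid. World frame = base frame: x ahead of the robot, y to its left, z up, the work surface at z = 0. Lengths are in mm, angles in rad, forces in N, time in s.
With the tool pointing down it reaches from about 350 to 975 mm from the base axis. Payload 7.1 kg.
Tool frame: the origin (TCP) lies on the front face of the gripper's body, between the roots of the fingers; the fingertips stand 80 mm ahead of it and the grasp point (between the pads) lies 61 mm ahead of it (env.tips_ahead is the distance from the TCP to the fingertips, in mm); z points along the fingers, y is the line along which they close (so a half turn about z gives the same grasp; the last joint's range is limited). The gripper opens to 88 mm and grips with 3 to 60 N. Pads are 20 mm wide; open, the fingers measure 115 mm over their backs; the gripper's body (75 mm by 178 mm) begins 61 mm behind the grasp point.
Start: joints at [-0.019, 0.423, 1.63, -0, 1.089, -0.019], TCP at [624.984, 0.026, 302.675] pointing down, gripper open.
Joint ranges: [-3, 3], [-0.9, 2.11], [0.09, 2.58], [-1.31, 4.45], [0.11, 2.69], [-2.54, 2.54]. Speed limits (rad/s): [2.39, 2.39, 3.01, 3.14, 3.14, 3.14].

### API

Orientations are given as a unit quaternion [x, y, z, w].
In Python, from station import env, set_gripper, viewer, workorder gives the robot as it stands. Calls block until the motion is done:
- env.reach(position, orientation): joint-space move of the TCP to a pose.
- env.move_l(position, rot=None, rate=150, f_stop=None): straight line of the TCP; rot=None keeps the orientation; rate is the mean speed in mm/s. With f_stop (N) it stops when the force on the tool has changed by that much, and returns True; else False.
- env.move_joints(angles): joint-space move.
- set_gripper(opening): finger opening in mm; the grip force is fixed at half the most; returns when the fingers have stopped.
- env.hold(seconds).
- env.ik(position, orientation): joint angles nearest the present ones, or None.
- env.read_state(): the state.
- viewer.camera(name): name is "scene" or "side" or "wrist"; returns the picture (384x512x3 uint8, blue, green, red); there is no depth.
- viewer.camera_params(name): a dict with "fx", "fy", "cx", "cy" (pixels), "dist" ([k1, k2, p1, p2, k3] as OpenCV has them; the pictures are not rectified), "pose" (4x4, takes a point from camera to world coordinates); the wrist camera has in their place "tool_from_camera" (4x4, takes a point from camera to tool coordinates, whose origin is the TCP and whose axes are the flange's). Camera axes: x right, y up, looking along -z (the intrinsics and any distortion apply to the point x, -y, -z); pixel columns grow to the right and rows downward; lengths in mm; the calibration is good to about 2 mm. A picture is of the moment at which its call begins: read the wrist's pose just before it. camera_params takes no time and is no camera call.
A pose or a line that the arm cannot do raises env.IKError and nothing moves.
- workorder.sign_off(): hands the job in; it is judged then, once.
The state is a dict: "time_s": time; "qpos": joint angles; "dq": joint speeds; "tau": joint torques, N m; "tool_pos": TCP position; "orientation": TCP orientation; "force": force on the tool from outside, world axes, zero at the start; "wrist_torque": the same for the moment, N m; "width": finger opening in mm; "grip_force": force on a finger pad.
Only numpy, scipy, OpenCV 4.12 (cv2) and the standard library are available. Lean on these libraries where they do the work, as an engineer would, in place of code of your own. Each camera call takes 0.05 s, during which the arm holds its last target. There are 200 camera calls.

### The job

Lay out the spare parts for the gas analyser's repair, each in the kit nest made for it: the fan in the large square nest, the box of fuses in the shorter oblong one, the brass fitting upright in the round cup, and the sample cell in the long narrow one. The sample cell is still in its case: push the clear lid up and right over past its balance point so that it stays open, and leave it open. Every part must sit fully down in its nest, right way up; the cell has glass windows, so set it down and do not drop it.

Things in the scene. Friction and masses are not known exactly. Their poses are not given: they have to be found in the camera images.
- fan_c (a point): Centre, half-way up, of a loose square black axial fan lying flat, 60 x 60 x 20 mm, 90 g; z up, x and y along its sides. Grasp across two opposite sides. It may go into its nest at any quarter turn.
- fuses_c (a point): Centre, half-way up, of a loose whitish clear box of glass fuses lying flat, 35 mm along its x, 60 mm along its y, 14 mm high, 40 g; z up. Grasp across the 35 mm.
- fitting_c (a point): Centre, half-way up, of a loose brass tube fitting standing upright, 31 mm high, 30 g: lower hexagon 18 mm across, up to 11 mm; neck 12 mm; upper hexagon 16 mm across, from 23 to 31 mm. z up along its axis; its yaw does not matter.
- cell: Centre of the sample cell: a loose aluminium block 74 mm along its x, 26 mm along its y (steel end plates 28 mm), 26 mm high, 120 g, with round glass windows in its ends and two hose nipples on top (10 mm high, at x = +-22 mm); z up. It lies in the case along the case's x. Grasp across the middle of its 26 mm width. Either end may point either way.
- nest_fan: Kit nest for the fan: grey plate 102 (x) x 102 (y) x 8 mm, fixed; origin at the centre of its underside, z up. A grey rim on it, top at z = 18 mm, frames a centred dark-floored pocket 66 mm (x) by 66 mm (y), floor at z = 8 mm; the upper 5 mm of the rim inside is a 45-degree lead-in. The walls on the +y and -y sides have a 36 mm gap in the middle, open down to the floor, for the fingers. 
- nest_fuse: Kit nest for the fuse box: grey plate 102 (x) x 77 (y) x 8 mm, fixed; origin at the centre of its underside, z up. A grey rim on it, top at z = 18 mm, frames a centred dark-floored pocket 66 mm (x) by 41 mm (y), floor at z = 8 mm; the upper 5 mm of the rim inside is a 45-degree lead-in. The walls on the +y and -y sides have a 36 mm gap in the middle, open down to the floor, for the fingers. The box's long side goes along x.
- nest_fitting: Kit nest for the brass fitting: grey plate 64 (x) x 64 (y) x 8 mm, fixed; origin at the centre of its underside, z up. In its middle a grey round cup with a dark floor, top at z = 15 mm, 25 mm inside at its floor (z = 8 mm), flaring to 34 mm at the mouth, 40 mm outside. The fitting stands in it on its broad lower hexagon.
- nest_cell: Kit nest for the sample cell: grey plate 116 (x) x 70 (y) x 8 mm, fixed; origin at the centre of its underside, z up. A grey rim on it, top at z = 18 mm, frames a centred dark-floored pocket 80 mm (x) by 34 mm (y), floor at z = 8 mm; the upper 5 mm of the rim inside is a 45-degree lead-in. The walls on the +y and -y sides have a 40 mm gap in the middle, open down to the floor, for the fingers. The cell's long side goes along x.
- case: Fixed instrument case, 120 (x) x 150 (y) mm, black base 24 mm high, clear lid on it, 50 mm high shut; origin at the centre of the underside, z up. Hinge line along y at x = +60, z = 24 mm, on the side away from the robot. Inside, the cell lies in the middle on dark foam (top at z = 10 mm), held loosely at its ends by foam blocks up to z = 19 mm; beside its middle (|x| under 21 mm) there is room for fingers.
- case_lid (a joint): Lid angle, rad: 0 shut, grows opening up and away from the robot, stop at 1.9. No latch, 90 g, slight friction; released below about 1.25 it falls shut, beyond it falls open and stays. A black tab sticks out of its front: shut, in the case's frame, x = -60 to -96, y = -9 to 9, z = 26 to 36 mm. Pinched from above across its two y faces, it turns between the fingers as the lid swings.
Things that resemble listed ones, but are neither listed nor needed, are in the scene too. Several things look just like the part that bears fuses_c: the one meant starts nearest to the robot's base.

How it is judged:
By the outcome, as a careful person would: the job done as asked, in the order asked, and still so for the second after the job is handed in, with the robot touching nothing.
It also fails if it takes over 144 s, if anything falls off the work surface, if the arm or the gripper's body presses on something with over 40 N, if the wrist force passes 120 N, or if a joint passes its speed limit or range.

## Working session

There is one attempt and no reset: what is moved stays moved. The work goes in short steps, each a Python script; the robot and the scene stay as the last script left them, time stands still between calls to the robot, and variables do not carry over. Pictures are saved under pics/ and viewed, at most 14 in all, crops included, and the job is handed in when it is done.

```bash
ls; mkdir -p pics; python3 - <<'E'
from station import env,viewer
import cv2,numpy as np
for n in("scene","side"):
    cv2.imwrite(f"pics/{n}0.png",cv2.resize(viewer.camera(n),(800,600),interpolation=cv2.INTER_CUBIC))
for n in("scene","side","wrist"):
    p=viewer.camera_params(n);print(n,{k:np.round(v,4).tolist() for k,v in p.items()})
print(env.read_state())
E
```

```text
pics
scene {'fx': 445.168, 'fy': 445.168, 'cx': 257.1006, 'cy': 195.7628, 'dist': [-0.0688, 0.0, 0.0, 0.0, 0.0], 'pose': [[0.812, 0.5144, -0.2757, 87.2431], [-0.5835, 0.7247, -0.3666, -732.3034], [0.0112, 0.4585, 0.8886, 1431.5374], [0.0, 0.0, 0.0, 1.0]]}
side {'fx': 403.1552, 'fy': 403.1552, 'cx': 256.086, 'cy': 197.7781, 'dist': [-0.0292, 0.0, 0.0, 0.0, 0.0], 'pose': [[-0.9999, 0.0016, -0.0151, 490.5783], [-0.0123, -0.6629, 0.7486, 1056.71], [-0.0088, 0.7487, 0.6628, 1157.6472], [0.0, 0.0, 0.0, 1.0]]}
wrist {'fx': 278.751, 'fy': 278.751, 'cx': 254.2589, 'cy': 191.6769, 'dist': [-0.0615, 0.0, 0.0, 0.0, 0.0], 'tool_from_camera': [[-0.0006, 0.9583, 0.2857, 79.0091], [1.0, 0.0008, -0.0006, 0.211], [-0.0008, 0.2857, -0.9583, -82.6419], [0.0, 0.0, 0.0, 1.0]]}
{'time_s': 0.1, 'qpos': array([-1.89846544e-02,  4.23755356e-01,  1.63061972e+00, -1.58023896e-05,
        1.08857635e+00, -1.90060875e-02]), 'dq': array([ 0.00110779, -0.00410084, -0.0030035 ,  0.00036157, -0.00042276,
       -0.00077199]), 'tau': array([ 6.49496542e-04, -5.45618248e+01, -2.74323839e+01,  6.46709581e-02,
        1.88581715e-02,  1.54216096e-06]), 'tool_pos': array([6.24606493e+02, 3.95659313e-02, 3.01982594e+02]), 'orientation': array([ 7.07096446e-01,  7.07116790e-01, -4.76227576e-04, -4.84582674e-04]), 'force': array([ 0.22462662, -0.25487395,  0.29924571]), 'wrist_torque': array([ 0.01298192, -0.02350677, -0.00854615]), 'grip_force': 0.0, 'width': 87.97661791261686}
```

View pics/scene0.png

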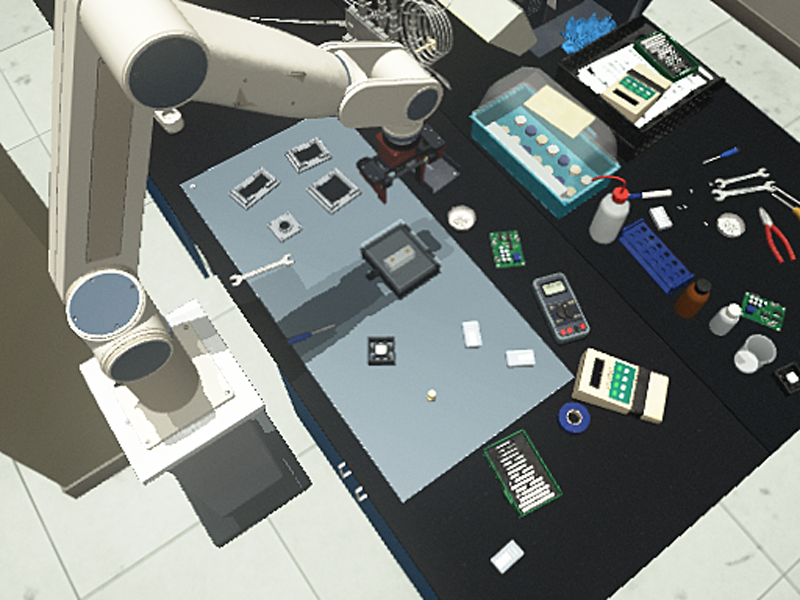

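View pics/side0.png

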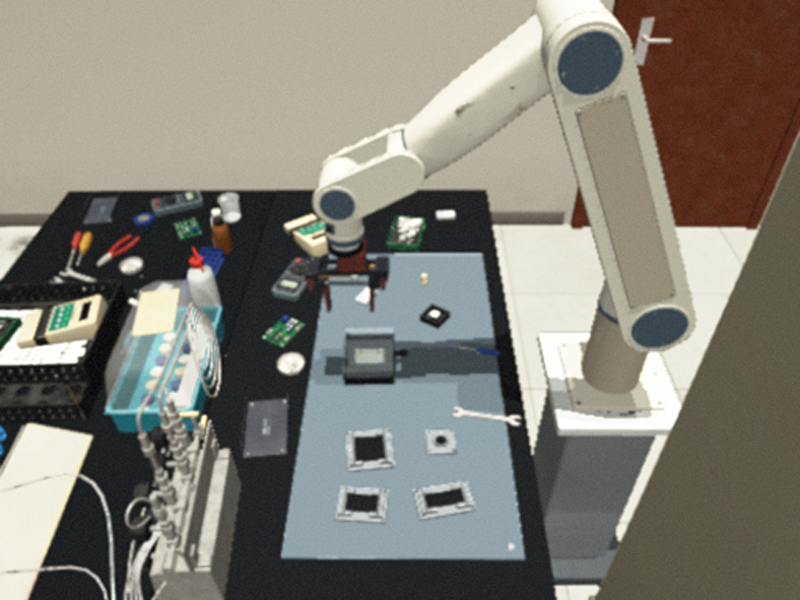

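Scene (800×600) shows the nests at upper left: cell (255,187), fuse (308,153), fan (333,190), fitting (284,226). The case is at (400,260) with its tab at (370,272), the fan at (381,350) and the fitting at (432,395). The white-box candidates are (472,334), (520,357), (508,556) and perhaps (660,217). I'll compare their distances to the base.

```bash
cat > h.py <<'E'
from station import env,set_gripper,viewer,workorder
import cv2,numpy as np
from scipy.spatial.transform import Rotation as R
def campose(n,st=None):
    p=viewer.camera_params(n)
    if n!="wrist": return p,np.array(p["pose"])
    T=np.eye(4);T[:3,:3]=R.from_quat(st["orientation"]).as_matrix();T[:3,3]=st["tool_pos"]
    return p,T@np.array(p["tool_from_camera"])
def px2w(uv,z,n,st=None,scale=1.0):
    p,T=campose(n,st)
    K=np.array([[p["fx"],0,p["cx"]],[0,p["fy"],p["cy"]],[0,0,1]])
    q=cv2.undistortPoints(np.array(uv,float).reshape(-1,1,2)/scale,K,np.array(p["dist"]))[:,0]
    d=np.c_[q[:,0],-q[:,1],-np.ones(len(q))]@T[:3,:3].T
    o=T[:3,3];z=np.broadcast_to(z,len(q))
    return o+d*((z-o[2])/d[:,2])[:,None]
def down(yaw):  # closing axis (tool y) at angle yaw from world x... tool x at yaw-? see below
    # tool z down; tool y along (cos yaw, sin yaw)
    y=np.array([np.cos(yaw),np.sin(yaw),0]);z=np.array([0,0,-1.]);x=np.cross(y,z)
    return R.from_matrix(np.c_[x,y,z]).as_quat()
def crop(im,x0,y0,x1,y1,f):
    return cv2.resize(im[y0:y1,x0:x1],None,fx=f,fy=f,interpolation=cv2.INTER_CUBIC)
def snap(name):
    st=env.read_state();im=viewer.camera("wrist")
    np.savez(f"pics/{name}.npz",**{k:st[k] for k in("tool_pos","orientation")})
    cv2.imwrite(f"pics/{name}.png",cv2.resize(im,(800,600),interpolation=cv2.INTER_CUBIC));return st
def wpx(name,uv,z): return px2w(uv,z,"wrist",dict(np.load(f"pics/{name}.npz")),1.5625)
E
python3 - <<'E'
from h import *
L=dict(cell=(255,187,18),fuse=(308,153,18),fan=(333,190,18),fit=(284,226,15),case=(400,260,50),tab=(370,272,36),fanp=(381,350,20),fitp=(432,395,31),b1=(472,334,14),b2=(520,357,14),b3=(508,556,14),b4=(660,217,14))
for k,v in L.items():
    w=px2w(v[:2],v[2],"scene",None,1.5625)[0];print(k,w.round(),np.hypot(*w[:2]).round())
E
```

```text
cell [421. 338.  18.] 540.0
fuse [588. 353.  18.] 685.0
fan [576. 216.  18.] 615.0
fit [420. 196.  15.] 464.0
case [582. -63.  50.] 586.0
tab [512. -42.  36.] 514.0
fanp [ 424. -213.   20.] 474.0
fitp [ 450. -365.   31.] 579.0
b1 [ 614. -297.   14.] 682.0
b2 [ 667. -403.   14.] 779.0
b3 [ 375. -715.   14.] 807.0
b4 [1199. -318.   14.] 1240.0
```

The nearest whitish box is b1 (472,334), 682 mm from the base. The others are at 779, 807 and 1240 mm, so b1 is the one meant. I'll look from close by with the wrist camera.

```bash
python3 - <<'E'
from h import *
for n,p in(("w1",(500,280,200)),("w2",(500,-60,260)),("w3",(530,-290,200))):
    env.reach(p,down(0));env.hold(.2);snap(n)
print(env.read_state()["time_s"])
E
```

```text
4.325
```

View pics/w1.png

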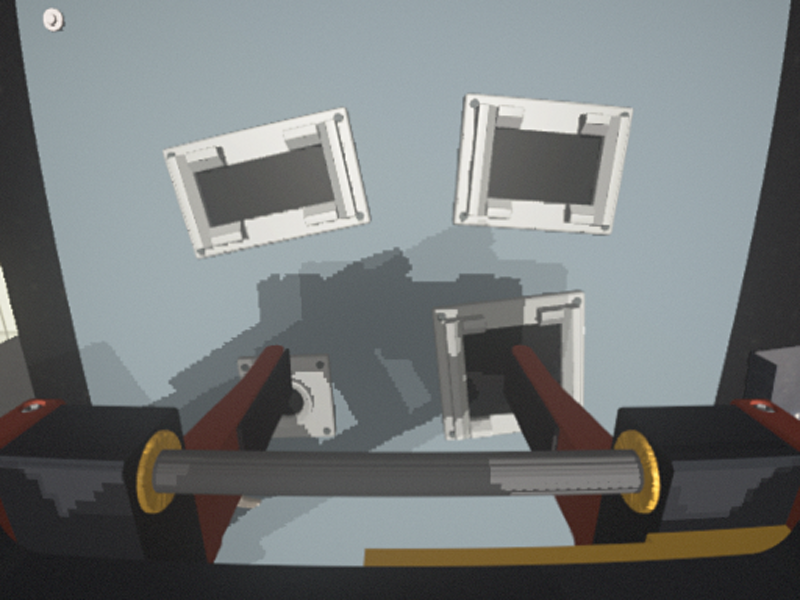

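View pics/w2.png

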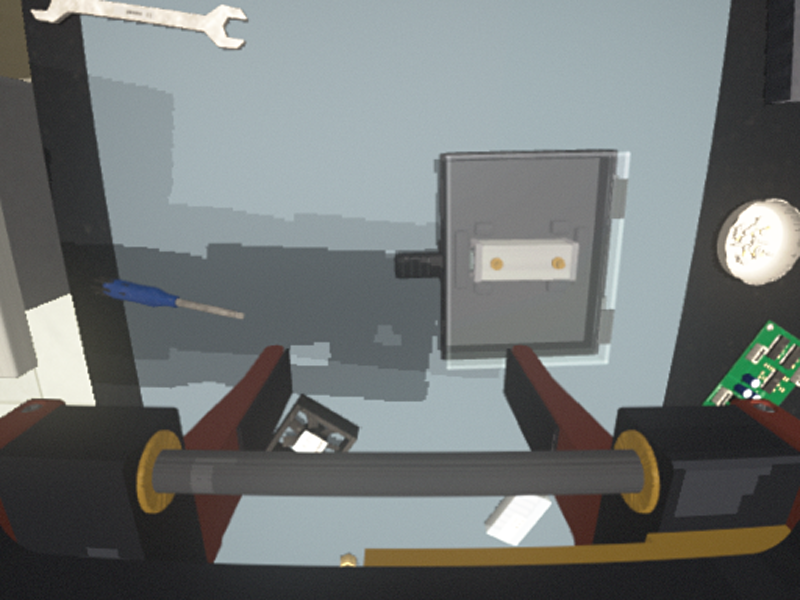

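View pics/w3.png

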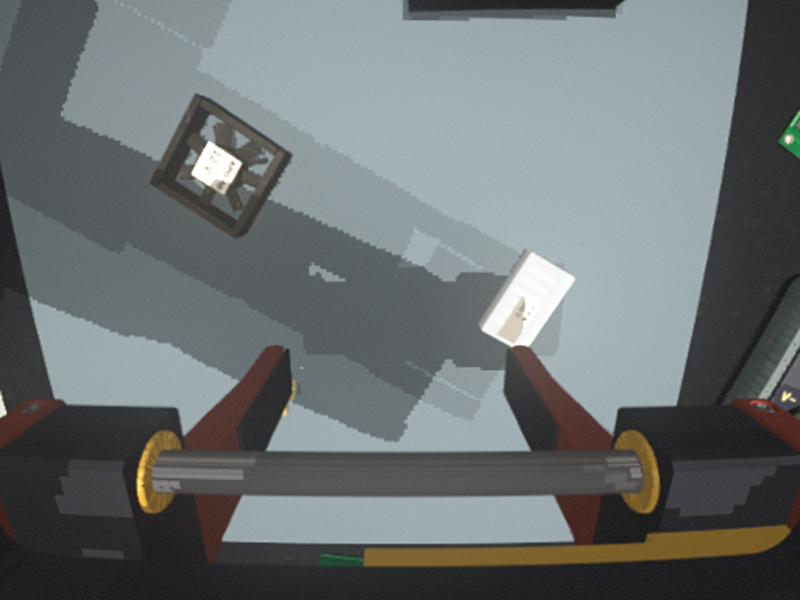

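w1: cell nest at (266,184), fuse nest at (543,165), fan nest at (515,365), fitting cup at (298,395). The fan and fitting nests are partly hidden behind the fingers.
w2: case at (525,258), tab (395–442, 252–278), cell nipples at (496,264) and (558,263).
w3: fan at (221,167), and the near box b1 at (527,299), which is a clear view of the fuse box. The fitting is hidden at (292,395).

```bash
python3 - <<'E'
from h import *
def rect(n,name,uv,z):
    w=wpx(name,uv,z)[:,:2];e=np.roll(w,-1,0)-w
    print(n,"c",w.mean(0).round(1),"len",np.hypot(*e.T).round(1),"ang",np.degrees(np.arctan2(e[:,1],e[:,0])).round(1))
rect("nestcell","w1",[(164,151),(345,109),(370,220),(198,258)],8)
rect("nestfuse","w1",[(466,95),(632,108),(610,235),(454,223)],8)
rect("nestfan","w1",[(434,310),(583,291),(584,430),(446,440)],8)
rect("nestfit","w1",[(238,358),(327,357),(335,438),(250,438)],8)
rect("fan","w3",[(199,95),(291,154),(240,238),(151,182)],20)
rect("fuse","w3",[(527,250),(575,278),(517,348),(480,325)],14)
w=wpx("w2",[(496,264),(558,263)],46);print("nipples",w.round(1),w.mean(0))
print("tab",wpx("w2",[(397,253),(397,277),(442,253),(442,277)],36).round(1))
print("caseL",wpx("w2",[(441,154),(443,357)],24).round(1))
E
```

```text
nestcell c [421.5 349.6] len [114.2  66.7 114.7  68.1] ang [  11.1  -78.2 -168.2  101.3]
nestfuse c [589.9 360.7] len [100.7  76.8 101.1  75.1] ang [ -3.1 -93.3 175.9  86.3]
nestfan c [581.6 223.7] len [ 99.6 107.4 102.3 101.1] ang [   7.4  -82.3 -176.1   96.4]
nestfit c [422.9 202.5] len [62.  64.8 63.1 64.5] ang [   0.8  -87.8 -179.5   91.3]
fan c [ 426.6 -207.9] len [60.6 59.7 61.4 59. ] ang [ -33.  -125.2  146.4   54. ]
fuse c [ 613.6 -291.1] len [37.4 59.1 30.7 56.8] ang [ -28.7 -124.9  147.6   61.7]
nipples [[569.1 -42.6  46. ]
 [612.8 -41.7  46. ]] [590.97833965 -42.11921454  46.        ]
tab [[500.3 -36.8  36. ]
 [500.3 -54.4  36. ]
 [532.3 -36.8  36. ]
 [532.8 -54.4  36. ]]
caseL [[ 530.9   31.1   24. ]
 [ 536.9 -122.6   24. ]]
```

```bash
python3 - <<'E'
from h import *
env.reach((470,-450,170),down(0));env.hold(.2);snap("w4")
env.reach((510,120,190),down(0));env.hold(.2);snap("w5")
a=cv2.imread("pics/w4.png")[0:420,100:700];b=cv2.imread("pics/w5.png")[0:420,100:700]
cv2.imwrite("pics/w4c.png",a);cv2.imwrite("pics/w5c.png",b)
print(env.read_state()["time_s"])
E
```

```text
7.6083
```

View pics/w4c.png

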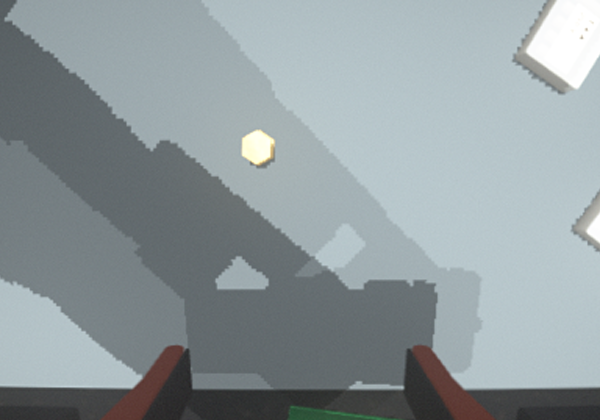

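View pics/w5c.png

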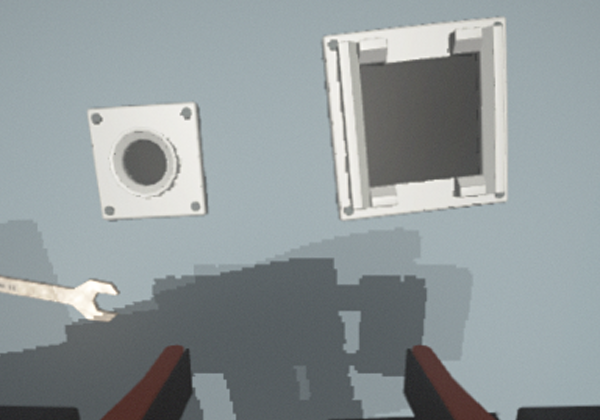

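w4 shows the fitting's top hexagon at full-image (357,147), with flats facing image left and right. w5 shows the fan nest corners (423,37), (606,17), (608,201), (440,219) and the fitting cup floor at (245,162). Next I compute these and do the fan.

```bash
cat >> h.py <<'E'
def pick(x,y,yaw,tz,width_open=88,lift=200):
    set_gripper(width_open);q=down(np.radians(yaw))
    env.reach((x,y,lift),q);env.move_l((x,y,tz+12),rate=250);env.move_l((x,y,tz),rate=60)
    set_gripper(0);env.hold(.2);st=env.read_state();print("grip",st["width"],st["grip_force"],st["time_s"])
    env.move_l((x,y,lift),rate=200)
def place(x,y,yaw,tz,rel,lift=200,hi=30):
    q=down(np.radians(yaw));env.reach((x,y,lift),q);env.move_l((x,y,tz+hi),rate=250)
    c=env.move_l((x,y,tz),rate=40,f_stop=6);st=env.read_state();print("stop",c,st["tool_pos"].round(1),st["force"].round(1))
    set_gripper(rel);env.hold(.2);env.move_l((x,y,tz+60),rate=120);env.move_l((x,y,lift),rate=250)
    print(env.read_state()["time_s"])
E
python3 - <<'E'
from h import *
def rect(n,name,uv,z):
    w=wpx(name,uv,z)[:,:2];e=np.roll(w,-1,0)-w
    a=np.degrees(np.arctan2(e[:,1],e[:,0]));a=(a+45)%90-45
    print(n,"c",w.mean(0).round(1),"len",np.hypot(*e.T).round(1),"ang",a.round(1));return w.mean(0),a.mean()
c,a=rect("nestfan","w5",[(423,37),(606,17),(608,201),(440,219)],8)
rect("nestfit","w5",[(188,106),(298,102),(307,214),(202,219)],8)
print("cup",wpx("w5",[(245,162)],8),"fit",wpx("w4",[(357,147)],31))
pick(427,-208,55.7,83)
place(c[0],c[1],90+a,83+8.5,80)
st=env.read_state();print(st["qpos"].round(2))
E
```

```text
nestfan c [581.4 225.8] len [101.8 101.2 102.3 100.3] ang [6.9 6.8 6.4 6.6]
nestfit c [423.4 204.1] len [63.8 63.1 64.7 64.7] ang [0.7 1.7 2.1 0.9]
cup [[421.40336178 203.89884336   8.        ]] fit [[ 451.74819211 -358.51599395   31.        ]]
grip 59.661475886635806 30.00073492527008 10.9583
stop True [580.9 225.7  91.2] [-0.4 -0.5  6. ]
16.3167
[ 0.35  0.55  1.7  -0.    0.9  -1.34]
```

```bash
python3 - <<'E'
from h import *
env.reach((570,130,170),down(0));env.hold(.2);snap("w6")
env.reach((610,-385,150),down(0));env.hold(.2);snap("w7")
a=cv2.imread("pics/w6.png")[0:400,250:650];b=cv2.imread("pics/w7.png")[0:400,200:600]
cv2.imwrite("pics/w67.png",np.hstack([a,b]))
E
```

```text
(no output)
```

View pics/w67.png

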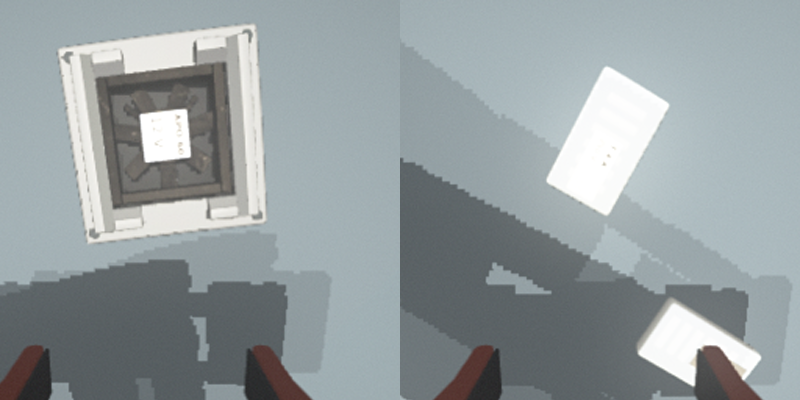

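The fan sits flat in its nest. The box meant (b1) is at crop (607,140), with corners (406,66), (468,103), (408,215), (347,181) in the full image. The lower-right box at (700,345) is b2, which is farther from the base, so I take b1, then the fitting.

```bash
python3 - <<'E'
from h import *
w=wpx("w7",[(406,66),(468,103),(408,215),(347,181)],14)[:,:2];e=np.roll(w,-1,0)-w
a=np.degrees(np.arctan2(e[:,1],e[:,0]));c=w.mean(0);yaw=np.mean([a[0],a[2]-180,a[1]+90,a[3]-90])
print(c,np.hypot(*e.T),a,yaw)
assert -45<yaw<-20
pick(c[0],c[1],yaw,83,70)
place(589.9,360.7,86.5,83+8.5,60)
env.reach((452,-359,200),down(0))
pick(451.7,-358.5,0,93,50)
place(422.2,204,0,93+8.3,40)
E
```

```text
[ 615.25879946 -292.24368749] [33.16535545 59.1116129  34.06325954 58.97351591] [ -28.63470437 -117.9842131   151.13868627   61.1451948 ] -28.583759098227304
grip 34.439528206469156 29.993561804294586 22.8667
stop True [589.5 360.5  91.1] [-0.6 -0.5  5.3]
28.925
grip 14.372759441844147 51.8481208384037 33.9167
stop True [421.9 203.9 101.3] [ 0.  -0.3  4.7]
39.5417
```

```bash
python3 - <<'E'
from h import *
env.reach((430,115,130),down(0));env.hold(.2);snap("w8")
env.reach((560,260,190),down(0));env.hold(.2);snap("w9")
a=cv2.imread("pics/w8.png")[0:400,200:600];b=cv2.imread("pics/w9.png")[0:400,250:650]
cv2.imwrite("pics/w89.png",np.hstack([a,b]))
E
```

```text
(no output)
```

View pics/w89.png

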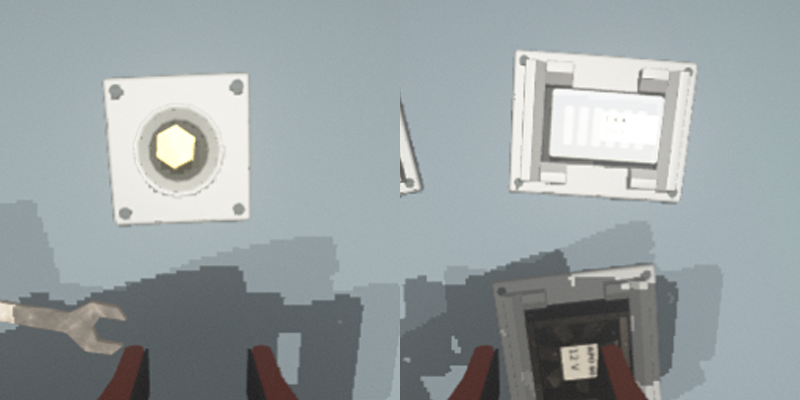

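The fitting is upright in its cup at (176,147) and the fuse box lies in its nest at (605,127). Next is the lid.

```bash
python3 - <<'E'
from h import *
ya=np.radians(1.7);u=np.array([np.cos(ya),np.sin(ya)]);C=np.array([593.5,-44.]);q=down(ya+np.pi/2)
H=C+60*u;r=np.hypot(140,7);o=np.arctan2(7,140)
def P(th,dz=70):
    xy=H-r*np.cos(th+o)*u;return (xy[0],xy[1],24+r*np.sin(th+o)+dz)
set_gripper(50);x,y,z=P(0)
env.reach((x,y,220),q);env.move_l((x,y,z),rate=120)
set_gripper(0);st=env.read_state();print(st["width"],st["force"].round(1),st["time_s"])
for th in np.linspace(.2,1.6,8):
    if env.move_l(P(th),rate=90,f_stop=30):print("stop at",th);break
    st=env.read_state();print(round(th,2),st["width"].round(1),st["force"].round(1))
print(st["time_s"])
E
```

```text
17.70144785419482 [0.7 0.1 2.5] 45.3833Traceback (most recent call last):
  File "<stdin>", line 11, in <module>
AttributeError: 'float' object has no attribute 'round'
```

```bash
python3 - <<'E'
from h import *
ya=np.radians(1.7);u=np.array([np.cos(ya),np.sin(ya)]);C=np.array([593.5,-44.])
H=C+60*u;r=np.hypot(140,7);o=np.arctan2(7,140)
def P(th,dz=70):
    xy=H-r*np.cos(th+o)*u;return (xy[0],xy[1],24+r*np.sin(th+o)+dz)
ok=True
for th in np.linspace(.4,1.6,7):
    s=env.move_l(P(th),rate=90,f_stop=30)
    st=env.read_state();print(round(th,2),round(st["width"],1),st["force"].round(1))
    if s:print("stop at",th);ok=False;break
if ok:
    set_gripper(60);env.hold(.3);p=env.read_state()["tool_pos"]
    env.move_l((p[0],p[1],p[2]+45),rate=150)
    env.move_l((430,-44,300),rate=250);env.hold(.3);st=snap("w10")
    cv2.imwrite("pics/side1.png",crop(viewer.camera("side"),170,130,400,330,3))
print(st["time_s"])
E
```

```text
0.4 17.8 [ 2.4 -0.4 -0.9]
0.6 17.4 [ 2.2  0.3 -0.4]
0.8 17.4 [0.4 1.7 0.9]
1.0 17.9 [1.  3.  0.3]
1.2 17.4 [ 0.2  4.5 -0.3]
1.4 17.7 [-0.6  5.6  0.7]
1.6 18.1 [-0.6  4.8  2.8]
52.0
```

View pics/side1.png

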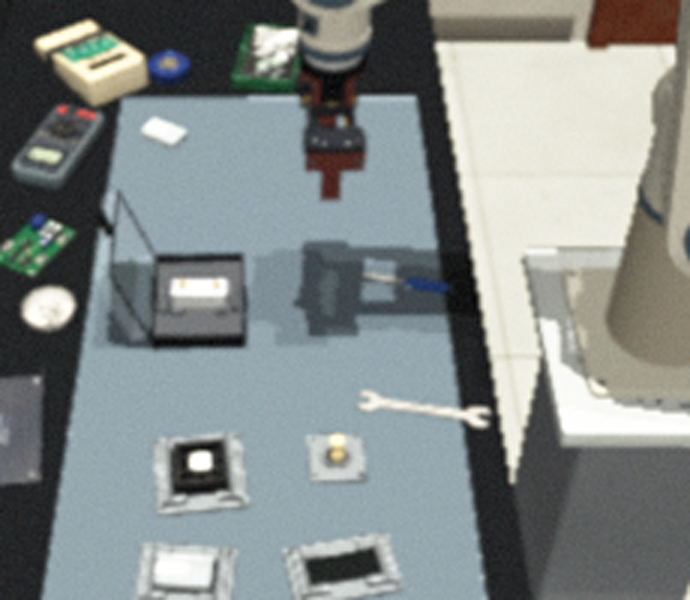

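The lid is open past vertical at (130,260) and stays; the cell is uncovered at (200,287). One closer look at the cell and the cell nest:

```bash
python3 - <<'E'
from h import *
env.reach((560,-150,210),down(0));env.hold(.2);snap("w11")
a=cv2.imread("pics/w11.png")[0:400,200:600]
env.reach((430,240,190),down(0));env.hold(.2);snap("w12")
b=cv2.imread("pics/w12.png")[0:400,200:600]
cv2.imwrite("pics/w112.png",np.hstack([a,b]))
E
```

```text
(no output)
```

View pics/w112.png

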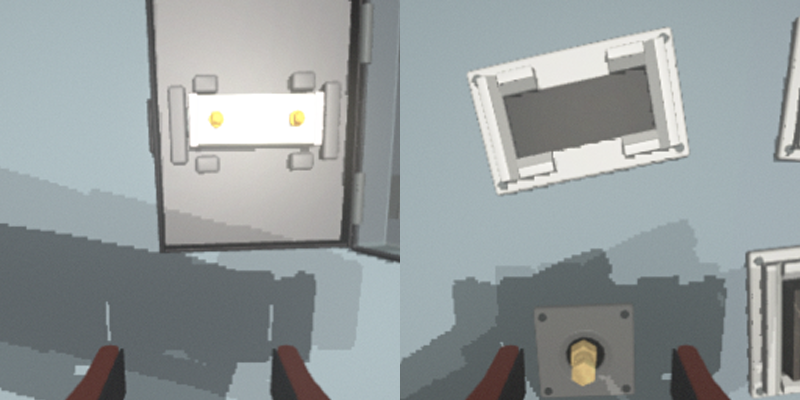

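```bash
python3 - <<'E'
from h import *
n=wpx("w11",[(416,118),(497,117)],46);t=wpx("w11",[(389,93),(521,93),(523,145),(391,148)],36)
print(n.round(1),n.mean(0),t.mean(0))
w=wpx("w12",[(268,73),(468,28),(489,156),(300,194)],8)[:,:2];e=np.roll(w,-1,0)-w
a=np.degrees(np.arctan2(e[:,1],e[:,0]));a=(a+45)%90-45;N=w.mean(0);print(N,np.hypot(*e.T),a)
c=(n.mean(0)+t.mean(0))[:2]/2;yaw=1.5
env.reach((c[0],c[1],260),down(np.radians(90+yaw)))
pick(c[0],c[1],90+yaw,93,60,260)
X,Y=N;y=90+a.mean()
env.reach((X,Y,230),down(np.radians(y)));env.move_l((X,Y,115),rate=120)
s=env.move_l((X,Y,90.3),rate=22,f_stop=5);st=env.read_state();print(s,st["tool_pos"],st["force"],st["width"])
E
```

```text
[[570.3 -43.7  46. ]
 [613.5 -42.9  46. ]] [591.93097973 -43.28179808  46.        ] [593.07982425 -43.43362565  36.        ]
[421.58504198 349.54812075] [113.3791448   69.38202737 113.40478585  68.4206121 ] [11.40383554 12.14660931 10.91819166 12.1389849 ]
grip 25.53509500679466 29.977373778820038 59.7167
True [421.46834071 349.45216009  91.0348708 ] [-1.16603459 -0.37450968  3.99342814] 25.82343357604985
```

It made contact at z = 91.0, the expected floor height. I release and check.

```bash
python3 - <<'E'
from h import *
set_gripper(48);env.hold(.3);p=env.read_state()["tool_pos"]
env.move_l((p[0],p[1],p[2]+90),rate=100)
env.reach((440,230,240),down(0));env.hold(.2);snap("w13");b=cv2.imread("pics/w13.png")[0:400,200:600]
env.reach((500,-250,300),down(0));env.hold(.3)
s=crop(viewer.camera("side"),170,180,370,380,2)
cv2.imwrite("pics/fin.png",np.hstack([b,s]));print(env.read_state()["time_s"])
E
```

```text
70.0833
```

View pics/fin.png

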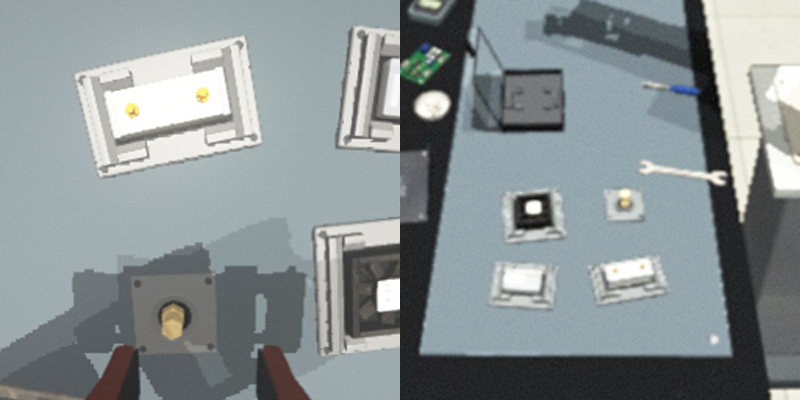

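The cell is in its nest with nipples up at (167,100). The fan, fuse box and fitting are all in place, and the case is empty with its lid open at (485,75).

```bash
python3 -c "
from h import *
print(workorder.sign_off())"
```

```text
the job is handed in; nothing more can be done
None
```

The fan, fuse box, brass fitting and sample cell are each in their own nest, right way up, and the case lid stayed open; I handed the job in at about 70 s of the 144 s allowed, and no verdict came back.

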